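# Set out the sample-layer kit in order of use

### The arm

A 6-joint arm with a two-finger parallel gripper is mounted at the origin on a cart in front of the work surface, level with it; the furniture and walls round the work are solid. World frame = base frame: x ahead of the robot, y to its left, z up, the work surface at z = 0. Lengths are in m, angles in rad, forces in N, time in s.
With the tool pointing down it reaches from about 0.375 to 0.9 m from the base axis. Payload 3.1 kg.
Tool frame: the origin (TCP) lies at the very end of the fingers, on their centre line; the grasp point (between the pads) lies 19 mm behind it; z points along the fingers, y is the direction in which the jaws open and shut (so a half turn about z gives the same grasp; the last joint's range is limited). The gripper opens to 87 mm and grips with 3 to 60 N. Pads are 19 mm wide; open, the fingers measure 117 mm over their backs; the gripper's body (75 mm by 190 mm) begins 51 mm behind the grasp point.
Start: joints at [1.008, 0.527, 1.433, -0, 1.181, -0.178], TCP at [0.234, 0.58, 0.223] pointing down, gripper open.
Joint ranges: [-3.08, 3.08], [-0.75, 2.2], [0.22, 2.44], [-1.43, 4.57], [0, 2.65], [-2.85, 2.85]. Speed limits (rad/s): [2.79, 2.79, 3.14, 3.14, 3.14, 3.14].

### API

Orientations are given as a unit quaternion [w, x, y, z].
In Python, from workcell import bot gives the robot as it stands. The module is installed in compiled form; this text tells all that it offers. Calls block until the motion is done:
- bot.goto(position, orientation): joint-space move of the TCP to a pose.
- bot.move_l(position, rotation=None, rate=0.15, force_limit=None): straight line of the TCP; rotation=None keeps the orientation; rate is the mean speed in m/s. With force_limit (N) it stops when the force on the tool has changed by that much, and returns True; else False.
- bot.movej(angles): joint-space move.
- bot.ungrasp() and bot.close_gripper(effort=None): open the fingers fully, or close them until they stop; effort is the grip in N (None keeps the last).
- bot.dwell(seconds).
- bot.solve_ik(position, orientation): joint angles nearest the present ones, or None.
- bot.read_camera(name): name is "scene" or "top" or "wrist"; returns the picture (400x640x3 uint8, red, green, blue); there is no depth.
- bot.camera_model(name): a dict with "intrinsics" (3x3 intrinsics, pixels), "position" and "rotation" of the camera in the world. Camera axes: x right, y up, looking along -z (the intrinsics and any distortion apply to the point x, -y, -z); pixel columns grow to the right and rows downward; lengths in m; the calibration is good to about 2 mm. A picture is of the moment at which its call begins: read the wrist's pose just before it. camera_model takes no time and is no camera call; for the wrist camera it gives the pose at the moment of the call.
A pose or a line that the arm cannot do raises bot.MotionError and nothing moves.
- bot.close_job(): hands the job in, once; it reports no verdict.
Trained networks look in the newest picture that a camera, given by its name, has taken for a name from the list of things; names that differ only in an ending like _2 or _b are one class to them, and where a whole thing is asked for, a point or a joint stands for the part that bears it (a point fixed in the world has none). Each returns a list of dicts, best first, with "confidence" (0 to 1); they miss things now and then, are a little off and sometimes report something else, mostly with a low value. They report only what shows in the picture. A call takes as long as a camera call.
- bot.spot_in(camera, target): "xy" ([column, row] in pixels, amid what is visible of it).
- bot.silhouettes(camera, target): "mask" (400x640 bool, what is visible of it) and "xy" ([column, row] in pixels, amid what is visible of it).
- bot.tip_of(camera, target): "xy" ([column, row] in pixels: a listed point, or the origin of a listed thing).
Readings, each from a call of its own:
- bot.get_clock(): time.
- bot.get_joint_positions(): joint angles.
- bot.get_dq(): joint speeds.
- bot.get_tau(): joint torques, N m.
- bot.get_tool_pos(): TCP position.
- bot.get_tcp_rot(): TCP orientation.
- bot.get_ft_force(): force on the tool from outside, world axes, zero at the start.
- bot.get_torque(): the same for the moment, N m.
- bot.get_grip_width(): finger opening in m.
Only numpy, scipy, OpenCV 4.12 (cv2) and the standard library are available. Lean on these libraries where they do the work, as an engineer would, in place of code of your own. Each camera call takes 0.05 s, during which the arm holds its last target. There are 200 camera calls.

### The job

Lay the three steel tools from the sloping board flat into the slots of the kit tray in their order of use from left to right: scoop, blade, tweezers, each in its own slot with its handle end (the closed end of the tweezers) towards the robot. Set each tool down gently, without dropping it, and leave the jars and the timer beside the work undisturbed.

Things in the scene. Friction and masses are not known exactly. Their poses are not given: they have to be found in the camera images.
- board: Fixed sloping board, aluminium with a grippy dark rubber face, 200 mm along the slope, 232 mm wide. Origin on the bench under its middle; its y points (level) towards the low edge, to the left as seen from the robot, x away from the robot. The face rises at 30 degrees; its middle is 68 mm above the bench. A 7 mm lip runs along the low edge. The tools lie on the rubber straight up and down the slope, undersides on it.
- tray: Fixed shallow stainless tray, 198 mm (x, away from the robot) x 272 mm (y, to the left). Origin under its centre at bench height. Floor 7 mm, rim 21 mm above the bench. White comb strips along the near and far walls, 40 mm deep, teeth 9.5 mm above the floor, leave three slots 44 mm wide, 72 mm apart; the middle 110 mm is plain open floor.
- slot_left (a point): Left slot of the tray, as seen from the robot. The point is on the tray's floor (7 mm above the bench) at the slot's centre; axes as the tray's: x along the slot away from the robot, y to the left, z up. The slot is 44 mm wide between the comb teeth and 190 mm long.
- slot_middle (a point): Middle slot of the tray, as seen from the robot. The point is on the tray's floor (7 mm above the bench) at the slot's centre; axes as the tray's: x along the slot away from the robot, y to the left, z up. The slot is 44 mm wide between the comb teeth and 190 mm long.
- slot_right (a point): Right slot of the tray, as seen from the robot. The point is on the tray's floor (7 mm above the bench) at the slot's centre; axes as the tray's: x along the slot away from the robot, y to the left, z up. The slot is 44 mm wide between the comb teeth and 190 mm long. Close behind the tray, from 0.65 m ahead of the robot's base, stands the gas rig with its gauge, 0.24 m high: swing past in front of it.
- scoop: Steel scoop, 173 x 33 x 13 mm, about 50 g. Origin underneath the middle of its length. Trough bowl from y = -87 to -9 mm, 33 mm wide, 13 mm high, may be gripped across; handle from there to y = 87 mm, 8 mm wide, 9 mm high. Its y axis points along it to the handle end, z up out of the lying tool. Starts lying on the board, handle end down the slope, in any of three positions 72 mm apart.
- scoop_handle (a point): Point on the scoop's handle near its end, 80 mm along +y from the scoop's origin.
- blade: Flat steel blade, 170 x 26 x 10 mm, about 72 g: a 2 mm plate with a raised grip 14 mm wide from y = 4 to 78 mm, its top 8 mm above the underside, gripped across that. Origin underneath the middle of its length. Its y axis points along it to the handle end, z up out of the lying tool. Starts lying on the board, handle end down the slope, in any of three positions 72 mm apart.
- blade_handle (a point): Point on the blade's raised grip, 70 mm along +y from the blade's origin.
- tweezers: Rigid steel tweezers on their side, 134 x 18 x 9 mm, about 22 g, gripped across the legs. Origin underneath the middle of their length. Closed end, the handle end, at y = 67 mm, tips at y = -67 mm. Its y axis points along it to the handle end, z up out of the lying tool. Starts lying on the board, handle end down the slope, in any of three positions 72 mm apart.
- tweezers_handle (a point): Point on the tweezers near the joined end, 60 mm along +y from the tweezers' origin.
- blue_jar: White plastic jar with blue lid, 58 mm across, 83 mm high, left of the tray; bystander. Origin under its centre.
- green_jar: White plastic jar with green lid, 52 mm across, 67 mm high, behind the board; bystander. Origin under its centre.
- timer: White box-shaped bench timer with keys, 62 x 72 x 20 mm, behind the board; bystander. Origin under its centre.

How it is judged:
By the outcome, as a careful person would: the job done as asked, in the order asked, and still so for the second after the job is handed in, with the robot touching nothing.
It also fails if it takes over 70 s, if anything falls off the work surface, if the arm or the gripper's body presses on something with over 40 N, if the wrist force passes 120 N, or if a joint passes its speed limit or range.

## Working session

There is one attempt and no reset: what is moved stays moved. The work goes in short steps, each a Python script; the robot and the scene stay as the last script left them, time stands still between calls to the robot, and variables do not carry over. Pictures are saved under pics/ and viewed, about 8 in all and at most 12, crops included, and the job is handed in when it is done.

```bash
mkdir -p pics && python3 - <<'E'
from workcell import bot
import cv2,numpy as np
np.set_printoptions(precision=4,suppress=True)
for c in ("scene","top"):
    im=bot.read_camera(c); cv2.imwrite(f"pics/{c}0.png",im[:,:,::-1])
    print(c,bot.camera_model(c))
    for t in ["board","tray","slot_left","slot_middle","slot_right","scoop","scoop_handle","blade","blade_handle","tweezers","tweezers_handle","blue_jar","green_jar","timer"]:
        print(t,[(np.round(d["xy"],1).tolist(),round(d["confidence"],2)) for d in bot.tip_of(c,t)[:3]])
print(bot.get_clock(),bot.get_tcp_rot())
E
```

```text
scene {'intrinsics': array([[379.6496,   0.    , 321.4856],
       [  0.    , 379.6496, 199.6842],
       [  0.    ,   0.    ,   1.    ]]), 'position': array([-0.0961, -0.4151,  0.7571]), 'rotation': array([ 0.8125,  0.4022, -0.1921, -0.3757])}
board [([407.5, 280.9], 0.8)]
tray [([281.5, 220.1], 0.95), ([282.0, 213.6], 0.49)]
slot_left [([266.9, 208.8], 0.66), ([215.1, 182.5], 0.3)]
slot_middle [([282.4, 213.0], 0.71), ([401.4, 237.4], 0.39)]
slot_right [([300.3, 224.3], 0.85)]
scoop [([406.2, 258.4], 0.89)]
scoop_handle [([387.3, 256.2], 0.67)]
blade [([424.0, 245.5], 0.89)]
blade_handle [([401.1, 238.1], 0.73), ([281.8, 218.6], 0.53)]
tweezers [([395.7, 279.4], 0.69), ([400.6, 240.0], 0.16)]
tweezers_handle [([375.3, 269.4], 0.56)]
blue_jar [([214.1, 188.9], 0.76), ([385.0, 253.8], 0.19)]
green_jar [([476.9, 260.9], 0.82), ([267.4, 208.8], 0.71), ([449.0, 242.4], 0.52)]
timer [([449.1, 244.5], 0.73), ([401.9, 240.2], 0.31)]
top {'intrinsics': array([[455.765 ,   0.    , 318.6226],
       [  0.    , 455.765 , 199.1624],
       [  0.    ,   0.    ,   1.    ]]), 'position': array([0.4191, 0.1368, 1.6694]), 'rotation': array([ 0.7152,  0.0486, -0.0439, -0.6958])}
board [([399.3, 223.5], 0.92)]
tray [([289.8, 231.4], 0.92)]
slot_left [([268.8, 229.2], 0.95)]
slot_middle [([291.2, 230.0], 0.71)]
slot_right [([309.5, 227.2], 0.9)]
scoop [([405.4, 221.6], 0.81)]
scoop_handle [([381.3, 220.0], 0.86)]
blade [([203.9, 236.7], 0.71), ([404.6, 201.5], 0.54)]
blade_handle [([387.4, 198.6], 0.77)]
tweezers [([408.7, 238.4], 0.41), ([307.1, 226.5], 0.19)]
tweezers_handle []
blue_jar [([208.3, 235.9], 0.65)]
green_jar [([436.7, 173.8], 0.63)]
timer [([407.2, 170.5], 0.83), ([405.6, 219.6], 0.37)]
1.5 [-0.      0.1907  0.9816  0.    ]
```

View pics/top0.png

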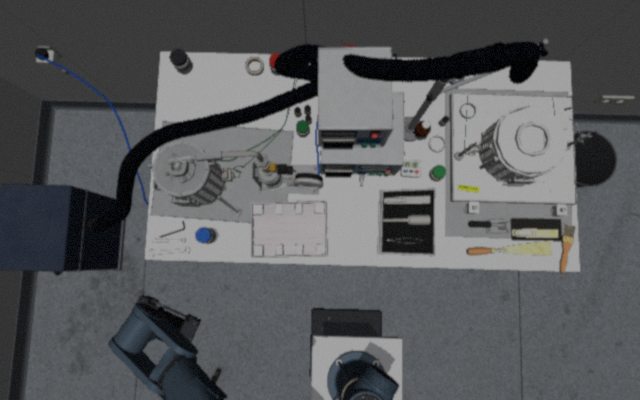

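View pics/scene0.png

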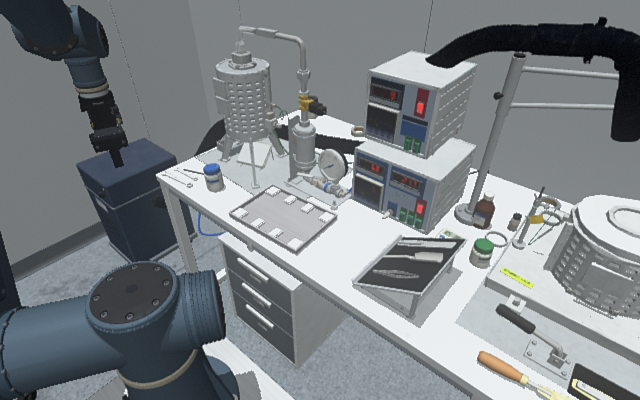

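Top view shows the tray at about (290,229) and the board at (407,222). The far tool is near (408,200), the middle one near (405,220) and the tweezers near (403,240). The networks call the middle one the scoop and the far one the blade, which I'll check close up. Next I'll work out coarse world positions.

```bash
cat > h.py <<'E'
from workcell import bot
import cv2,numpy as np
from scipy.spatial.transform import Rotation as R
np.set_printoptions(precision=4,suppress=True)
def rot(q): return R.from_quat(q,scalar_first=True)
def quat(M): return R.from_matrix(M).as_quat(scalar_first=True)
def ray(cm,uv):
    d=np.linalg.inv(cm["intrinsics"])@np.array([uv[0],uv[1],1.]); d*= [1,-1,-1]
    return cm["position"],rot(cm["rotation"]).apply(d)
def hit(cm,uv,p0,n=(0,0,1)):
    o,d=ray(cm,uv); n=np.array(n,float); return o+d*(n@(np.array(p0)-o))/(n@d)
def proj(cm,P):
    c=rot(cm["rotation"]).inv().apply(np.atleast_2d(P)-cm["position"])*[1,-1,-1]
    q=c@cm["intrinsics"].T; return q[:,:2]/q[:,2:]
def frame(z,y):  # tool rotation from pointing dir z and jaw dir y
    z=np.array(z,float);z/=np.linalg.norm(z);y=np.array(y,float);y-=z*(y@z);y/=np.linalg.norm(y)
    return np.column_stack([np.cross(y,z),y,z])
E
python3 - <<'E'
from h import *
T=bot.camera_model("top");S=bot.camera_model("scene")
def L(a,b):
    (o,d),(p,e)=ray(T,a),ray(S,b); d/=np.linalg.norm(d);e/=np.linalg.norm(e)
    s=np.linalg.lstsq(np.column_stack([d,-e]),p-o,rcond=None)[0]
    return (o+d*s[0]+p+e*s[1])/2, np.linalg.norm(o+d*s[0]-p-e*s[1])
print("tray",hit(T,(289.8,231.4),(0,0,0)),hit(S,(281.5,220.1),(0,0,0)))
for n,a,b in[("L",(268.8,229.2),(266.9,208.8)),("M",(291.2,230),(282.4,213)),("R",(309.5,227.2),(300.3,224.3))]:
    print(n,hit(T,a,(0,0,.007)),hit(S,b,(0,0,.007)))
print("board",hit(T,(399.3,223.5),(0,0,0)),hit(S,(407.5,280.9),(0,0,0)))
for n,a,b in[("scoop",(405.4,221.6),(406.2,258.4)),("sh",(381.3,220),(387.3,256.2)),("blade",(404.6,201.5),(424,245.5)),("bh",(387.4,198.6),(401.1,238.1)),("tw",(408.7,238.4),(395.7,279.4))]: print(n,*L(a,b))
print("jar",hit(T,(208.3,235.9),(0,0,.0)),"rig px base",hit(T,(275,185),(0,0,.1)),"psu",hit(T,(350,172),(0,0,.1)))
# tray / board corners by mask
for n,z in(("tray",.02),("board",.068)):
    m=bot.silhouettes("top",n)
    if m: 
        c=cv2.boxPoints(cv2.minAreaRect(np.argwhere(m[0]["mask"])[:,::-1].astype(np.float32))); print(n,m[0]["confidence"],c.tolist()); print(np.array([hit(T,x,(0,0,z)) for x in c]))
W=bot.camera_model("wrist");r=rot(bot.get_tcp_rot());print("W",W["intrinsics"],r.inv().apply(W["position"]-bot.get_tool_pos()),(r.inv()*rot(W["rotation"])).as_matrix())
E
```

```text
tray [0.5167 0.2532 0.    ] [0.5151 0.2507 0.    ]
L [0.5222 0.3296 0.007 ] [0.5187 0.3188 0.007 ]
M [0.5215 0.2478 0.007 ] [0.5358 0.2668 0.007 ]
R [0.5336 0.1814 0.007 ] [0.5325 0.1878 0.007 ]
board [ 0.5566 -0.1471  0.    ] [ 0.5545 -0.1681  0.    ]
scoop [ 0.5566 -0.1541  0.0718] 0.004978880647047919
sh [ 0.5702 -0.0847  0.0223] 0.015652915076114333
blade [ 0.6321 -0.158   0.063 ] 0.007285061985963903
bh [ 0.6399 -0.0943  0.0457] 0.004735195026131587
tw [ 0.497  -0.1663  0.055 ] 0.011580979865750187
jar [0.492  0.5509 0.    ] rig px base [0.6711 0.3037 0.1   ] psu [0.7242 0.043  0.1   ]
tray 0.74 [[250.00689697265625, 202.35281372070312], [325.64447021484375, 200.86972045898438], [326.74249267578125, 256.8677978515625], [251.10491943359375, 258.35089111328125]]
[[0.6174 0.4008 0.02  ]
 [0.6303 0.125  0.02  ]
 [0.4278 0.1159 0.02  ]
 [0.415  0.3873 0.02  ]]
board 0.89 [[377.0, 189.0], [434.0, 189.0], [434.0, 255.0], [377.0, 255.0]]
[[ 0.6716 -0.0559  0.068 ]
 [ 0.6771 -0.258   0.068 ]
 [ 0.4444 -0.2568  0.068 ]
 [ 0.4389 -0.0584  0.068 ]]
W [[296.1662   0.     319.7811]
 [  0.     296.1662 199.4687]
 [  0.       0.       1.    ]] [ 0.0788 -0.0006 -0.1604] [[ 0.0005  0.958   0.2868]
 [ 1.     -0.0007  0.0008]
 [ 0.001   0.2868 -0.958 ]]
```

```bash
python3 - <<'E'
from h import *
S=bot.camera_model("scene")
print("psu front bottom",hit(S,(353,203),(0,0,0)),hit(S,(433,232),(0,0,0)))
Rt=frame([0,0,-1],[0,1,0]); Rb=frame([0,-.5,-.866],[1,0,0])
for s in(1,-1):
    Rt=frame([0,0,-1],[0,s,0]); Rb=frame([0,-.5,-.866],[s,0,0])
    for p,M in(((.48,.25,.17),Rt),((.52,.33,.03),Rt),((.52,.18,.03),Rt),((.632,-.13,.065),Rb),((.49,-.13,.065),Rb),((.55,-.06,.22),Rb)):
        print(s,p,bot.solve_ik(p,quat(M)))
Rt=frame([0,0,-1],[0,1,0])
bot.goto((.47,.25,.18),quat(Rt))
W=bot.camera_model("wrist");im=bot.read_camera("wrist");cv2.imwrite("pics/w1.png",im[:,:,::-1])
for t,z in(("tray",0),("slot_left",.007),("slot_middle",.007),("slot_right",.007)):
    for d in bot.tip_of("wrist",t)[:2]: print(t,np.round(d["xy"],1),round(d["confidence"],2),hit(W,d["xy"],(0,0,z)))
print(bot.get_clock(),W)
E
```

```text
psu front bottom [0.7294 0.1349 0.    ] [ 0.771  -0.1305  0.    ]
1 (0.48, 0.25, 0.17) [ 0.2736  0.4863  1.697  -0.      0.9582 -1.2972]
1 (0.52, 0.33, 0.03) [ 0.3843  0.7752  1.5866 -0.      0.7798 -1.1865]
1 (0.52, 0.18, 0.03) [ 0.1301  0.7234  1.7589 -0.      0.6593 -1.4407]
1 (0.632, -0.13, 0.065) [-0.1405  0.7987  1.5434 -0.7133  0.8581  0.3531]
1 (0.49, -0.13, 0.065) [-0.1819  0.6972  1.9126 -0.9373  0.6562  0.614 ]
1 (0.55, -0.06, 0.22) [-0.0333  0.4934  1.6477 -0.6068  1.0683  0.2841]
-1 (0.48, 0.25, 0.17) [ 0.2736  0.4863  1.697  -0.      0.9582  1.8444]
-1 (0.52, 0.33, 0.03) [ 0.3843  0.7752  1.5866 -0.      0.7798  1.9551]
-1 (0.52, 0.18, 0.03) [ 0.1301  0.7234  1.7589 -0.      0.6593  1.7009]
-1 (0.632, -0.13, 0.065) [-0.1405  0.7987  1.5434 -0.7133  0.8581 -2.7885]
-1 (0.49, -0.13, 0.065) [-0.1819  0.6972  1.9126 -0.9373  0.6562 -2.5276]
-1 (0.55, -0.06, 0.22) None
tray [324.7 225.7] 0.64 [0.5265 0.256  0.    ]
slot_middle [318.8 232.7] 0.81 [0.5329 0.2487 0.007 ]
slot_right [264.9 228.6] 0.78 [0.5276 0.1835 0.007 ]
3.3583 {'intrinsics': array([[296.1662,   0.    , 319.7811],
       [  0.    , 296.1662, 199.4687],
       [  0.    ,   0.    ,   1.    ]]), 'position': array([0.3909, 0.2499, 0.3405]), 'rotation': array([ 0.6993, -0.1026, -0.1023,  0.7   ])}
```

View pics/w1.png

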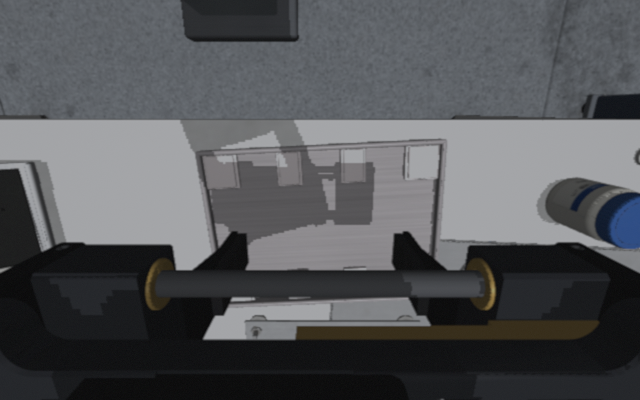

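Wrist view, upside down with image-up towards the robot: the near tray rim runs (198,153)-(446,140), and the near comb teeth sit at about (222,170), (289,169), (353,165) and (422,161). The tray fit uses these. Next I'll look at the board.

```bash
python3 - <<'E'
from h import *
W=bot.camera_model("wrist")
a,b=hit(W,(198,153),(0,0,.021)),hit(W,(446,140),(0,0,.021));d=(b-a)[:2];print("near rim",a,b,np.linalg.norm(d))
yaw=np.arctan2(-d[0],d[1]);print("yaw deg",np.degrees(yaw)); c,s=np.cos(yaw),np.sin(yaw)
print("centre", (a+b)[:2]/2+.099*np.array([c,s]))
print("teeth",[hit(W,u,(0,0,.0165)) for u in((277,152),(300,151),(342,149),(366,148),(277,185),(301,184),(342,182),(367,181))])
bot.goto((.44,.05,.26),bot.get_tcp_rot())
Rb=frame([0,-.5,-.866],[1,0,0])
bot.goto((.555,-.06,.21),quat(Rb))
W=bot.camera_model("wrist");im=bot.read_camera("wrist");cv2.imwrite("pics/w2.png",im[:,:,::-1])
n=np.array([0,.5,.866]);p0=np.array([.557,-.157,.068])
for t in("scoop","scoop_handle","blade","blade_handle","tweezers","tweezers_handle","board"):
    for d in bot.tip_of("wrist",t)[:2]: print(t,np.round(d["xy"],1),round(d["confidence"],2),hit(W,d["xy"],p0,n))
for t in("scoop","blade","tweezers"):
    for d in bot.silhouettes("wrist",t)[:1]:
        print(t,"mask",round(d["confidence"],2)); bx=cv2.boxPoints(cv2.minAreaRect(np.argwhere(d["mask"])[:,::-1].astype(np.float32)));print(bx.round(0).tolist(),np.array([hit(W,u,p0,n) for u in bx]).tolist())
print(bot.get_clock(),W["position"],W["rotation"])
E
```

```text
near rim [0.4344 0.1188 0.021 ] [0.4201 0.3838 0.021 ] 0.2653319155208411
yaw deg 3.0815917487100957
centre [0.5261 0.2566]
teeth [array([0.4337, 0.2032, 0.0165]), array([0.4326, 0.2283, 0.0165]), array([0.4303, 0.2739, 0.0165]), array([0.4292, 0.2999, 0.0165]), array([0.4707, 0.2017, 0.0165]), array([0.4695, 0.2288, 0.0165]), array([0.4671, 0.2748, 0.0165]), array([0.4659, 0.3028, 0.0165])]
scoop [329.2 194.6] 0.79 [ 0.5658 -0.1578  0.0685]
scoop_handle [328.4 125.8] 0.97 [ 0.5641 -0.0904  0.0296]
blade [389.  194.8] 0.77 [ 0.6354 -0.1579  0.0685]
blade_handle [396.8 136.3] 0.83 [ 0.6394 -0.1     0.0351]
tweezers [267.4 191.3] 0.62 [ 0.4941 -0.1545  0.0665]
tweezers_handle [264.5 139.5] 0.93 [ 0.4938 -0.1032  0.037 ]
board [323.1 157.8] 0.77 [ 0.5585 -0.1206  0.047 ]
board [469.3 172.8] 0.72 [ 0.7251 -0.1352  0.0554]
scoop mask 0.75
[[313.0, 119.0], [341.0, 119.0], [341.0, 264.0], [313.0, 264.0]] [[0.5473584480140216, -0.08425151914197217, 0.025997412899522065], [0.5776426595934809, -0.08420559203015758, 0.025970896091314977], [0.5815568365718541, -0.23592391291256487, 0.11356807904882496], [0.5465111679588717, -0.23598021990527163, 0.11360058885985658]]
blade mask 0.85
[[370.0, 260.0], [384.0, 119.0], [407.0, 122.0], [393.0, 262.0]] [[0.6172209949391212, -0.230533208584154, 0.11045566315482333], [0.6239206398739578, -0.08438613454997342, 0.026075135421462725], [0.6494091955765225, -0.08646593581990943, 0.027275944468769908], [0.6465615466415937, -0.23329559550729495, 0.11205057477326502]]
tweezers mask 0.7
[[261.0, 138.0], [266.0, 138.0], [273.0, 197.0], [268.0, 198.0]] [[0.4894693425826512, -0.10212010824579577, 0.036314150257387934], [0.4950628897936486, -0.10152033620988841, 0.03596786155305337], [0.5002569154732804, -0.16041593321038689, 0.06997224781200168], [0.49433106400272436, -0.16108947949628916, 0.07036113134889677]]
6.5333 [0.5547 0.0892 0.309 ] [ 0.9181 -0.3964  0.0002  0.0009]
```

View pics/w2.png

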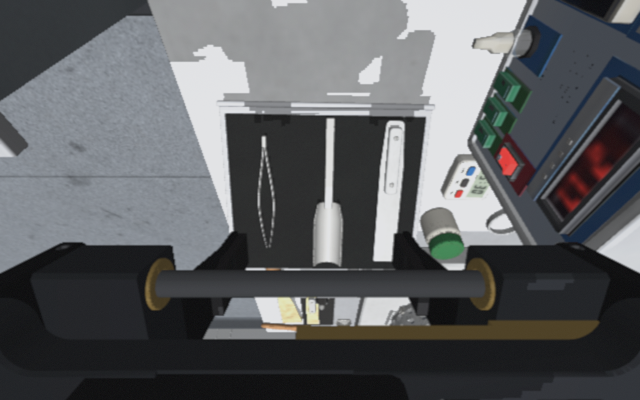

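The picture confirms it: tweezers are nearest (265,190), the scoop is in the middle (329,190) and the blade is farthest (390,190), all with handles at the low edge. Lengths and the 71 mm spacing match the given sizes. I'll start with the scoop, using a guarded touch on the board face.

```bash
cat > pp.py <<'E'
from h import *
p0=np.array([.557,-.1575,.068]);n=np.array([0,.5,.8660]);sd=np.array([0,.8660,-.5])
Qb=quat(frame(-n,[1,0,0]))
yaw=np.radians(2.8);C=np.array([.524,.2555]);ux=np.array([np.cos(yaw),np.sin(yaw)]);uy=np.array([-ux[1],ux[0]])
Qt=quat(frame([0,0,-1],[uy[0],uy[1],0]))
VIA=(.44,.05,.26)
def pick(x,s0,g,off=0.,lift=.003,effort=30):
    P=p0+(s0+g)*sd; P[0]=x
    A=P+n*.05+[off,0,0]
    bot.goto(A,Qb)
    bot.move_l(P+n*.014+[off,0,0],rate=.1)
    hitf=bot.move_l(P-n*.005+[off,0,0],rate=.015,force_limit=4)
    t=bot.get_tool_pos(); h=(t-P)@n; print("contact",hitf,"h=%.4f"%h,t)
    if not hitf or h>.007: raise SystemExit("odd contact")
    bot.move_l(t+n*lift,rate=.02)
    if off: bot.move_l(t+n*lift-[off,0,0],rate=.02)
    bot.close_gripper(effort); w=bot.get_grip_width(); print("width %.4f"%w)
    bot.move_l(t+n*.08-[off,0,0],rate=.12)
    print("width lifted %.4f"%bot.get_grip_width(),"t",bot.get_clock())
def pre(k,g):
    xy=C+uy*.072*k-ux*g
    bot.goto(VIA,Qt); bot.goto((*xy,.075),Qt)
def place(k,g,lift=.003):
    xy=C+uy*.072*k-ux*g
    bot.move_l((*xy,.007+lift+.010),rate=.1)
    c=bot.move_l((*xy,.007+lift-.004),rate=.012,force_limit=2.5)
    print("touch",c,bot.get_tool_pos())
    bot.ungrasp()
    bot.move_l((*xy,.13),rate=.12); print("t",bot.get_clock())
E
python3 - <<'E'
from pp import *
pick(.565,-.002,.025,off=-.003)
pre(1,.025)
W=bot.camera_model("wrist");cv2.imwrite("pics/w3.png",bot.read_camera("wrist")[:,:,::-1]);print(W["position"],bot.get_tool_pos(),bot.get_grip_width())
cv2.imwrite("pics/s3.png",bot.read_camera("scene")[:,:,::-1])
E
```

```text
contact True h=0.0002 [ 0.5619 -0.1375  0.0567]
width 0.0078
width lifted 0.0073 t 11.15
[0.4172 0.3211 0.236 ] [0.4965 0.3253 0.076 ] 0.007868500121602891
```

View pics/w3.png

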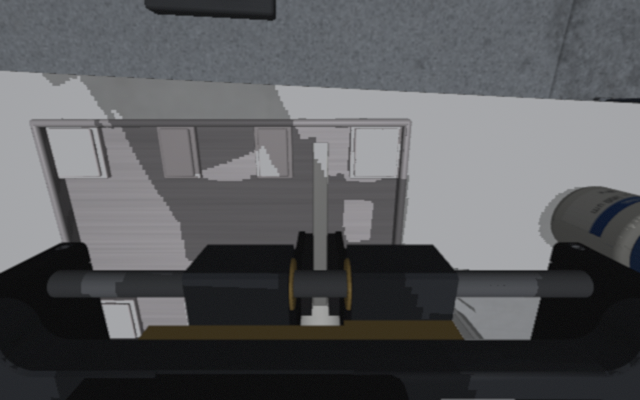

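The scoop is held straight with its handle end at (320,143). Near teeth edges at columns 291 and 354 flank the slot. I'll check the numbers, then place it.

```bash
python3 - <<'E'
from pp import *
W=bot.camera_model("wrist");T=bot.get_tool_pos();t=T[:2]
loc=lambda P,o=C:((P[:2]-o)@ux,(P[:2]-o)@uy)
print("handle end rel tray", np.array(loc(hit(W,(320,143),(0,0,T[2]+.004)))))
for nm,u,z in(("rimL",(408,121),.021),("rimR",(33,121),.021),("tooth a",(290,127),.0165),("b",(354,127),.0165),("a2",(292,177),.0165),("b2",(351,177),.0165),("c",(159,127),.0165),("d",(194,127),.0165)):
    print(nm,np.array(loc(hit(W,u,(0,0,z)))))
E
```

```text
handle end rel tray [-0.087   0.0704]
rimL [-0.096   0.1323]
rimR [-0.0963 -0.1315]
tooth a [-0.0918  0.0488]
b [-0.0917  0.095 ]
a2 [-0.0549  0.0492]
b2 [-0.0548  0.0939]
c [-0.0919 -0.0459]
d [-0.0918 -0.0206]
```

Everything agrees with the model to 1–2 mm, so I'll place the scoop and then fetch the blade.

```bash
python3 - <<'E'
from pp import *
place(1,.025)
bot.goto(VIA,Qt)
pick(.636,-.002,.030,lift=.0035)
pre(0,.030)
W=bot.camera_model("wrist");cv2.imwrite("pics/w4.png",bot.read_camera("wrist")[:,:,::-1]);print(bot.get_tool_pos(),bot.get_grip_width(),bot.get_clock())
E
```

```text
touch True [0.4954 0.3262 0.0107]
t 18.4417
contact True h=-0.0005 [ 0.6359 -0.1335  0.0536]
width 0.0136
width lifted 0.0135 t 25.175
[0.4951 0.2533 0.0761] 0.013643599232160212 28.1
```

View pics/w4.png

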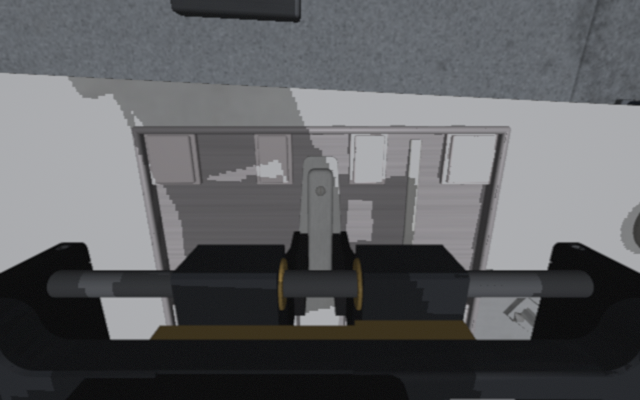

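The blade is straight over the middle slot, gripped on its raised grip (handle end at about (320,160)). The scoop lies in the left slot at (414,140). I'll place the blade and fetch the tweezers.

```bash
python3 - <<'E'
from pp import *
place(0,.030,lift=.0035)
bot.goto(VIA,Qt)
pick(.494,-.003,.005,effort=20)
pre(-1,.005)
W=bot.camera_model("wrist");cv2.imwrite("pics/w5.png",bot.read_camera("wrist")[:,:,::-1]);print(bot.get_tool_pos(),bot.get_grip_width(),bot.get_clock())
E
```

```text
touch True [0.494  0.254  0.0113]
t 32.0667
contact True h=0.0000 [ 0.4937 -0.1558  0.0671]
width 0.0173
width lifted 0.0174 t 38.5833
[0.5233 0.1827 0.0762] 0.017207562325860258 41.4833
```

View pics/w5.png

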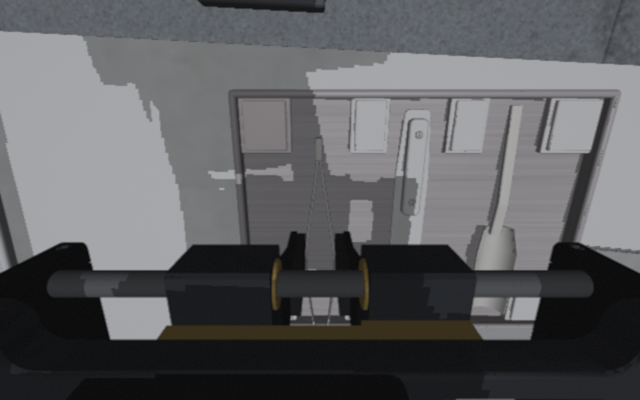

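The tweezers are held straight over the right slot (closed end at (319,140)), with the blade at (417,125) and the scoop at (513,105) lying in their slots. I'll place the tweezers and check.

```bash
python3 - <<'E'
from pp import *
place(-1.03,.005)
bot.goto((.41,.22,.27),Qt)
W=bot.camera_model("wrist");a=bot.read_camera("wrist");cv2.imwrite("pics/w6.png",a[:,:,::-1])
for t in("scoop","scoop_handle","blade","blade_handle","tweezers","tweezers_handle"):
    for d in bot.tip_of("wrist",t)[:1]:
        P=hit(W,d["xy"],(0,0,.010))[:2]-C; print(t,round(d["confidence"],2),"tray xy",P@ux,P@uy)
bot.goto((.42,.0,.3),Qt)
b=bot.read_camera("scene");cv2.imwrite("pics/s6.png",np.vstack([cv2.resize(b[130:300,170:530],(720,340))])[:,:,::-1])
T=bot.read_camera("top");TM=bot.camera_model("top")
for t in("blue_jar","green_jar","timer"):
    for c in("scene","top"): print(t,c,[(np.round(d["xy"],1).tolist(),round(d["confidence"],2)) for d in bot.tip_of(c,t)[:1]])
print(bot.get_clock())
E
```

```text
touch True [0.5226 0.1812 0.0099]
t 45.475
scoop 0.94 tray xy -0.0027083024255017936 0.07337838663602853
scoop_handle 0.56 tray xy -0.0826338242647231 0.07074188269996667
blade 0.78 tray xy -0.00010378480823953812 -0.0001385056087461151
blade_handle 0.87 tray xy -0.07188925297420065 0.0019757997157043724
tweezers 0.45 tray xy -0.0033792345140711117 -0.0802441002044757
tweezers_handle 0.67 tray xy -0.06719433283953677 -0.07431341371552053
blue_jar scene [([213.4, 184.5], 0.9)]
blue_jar top [([206.3, 233.6], 0.54)]
green_jar scene [([478.3, 261.7], 0.63)]
green_jar top [([434.7, 174.1], 0.66)]
timer scene [([448.8, 240.0], 0.45)]
timer top [([407.0, 169.3], 0.64)]
47.8833
```

View pics/w6.png

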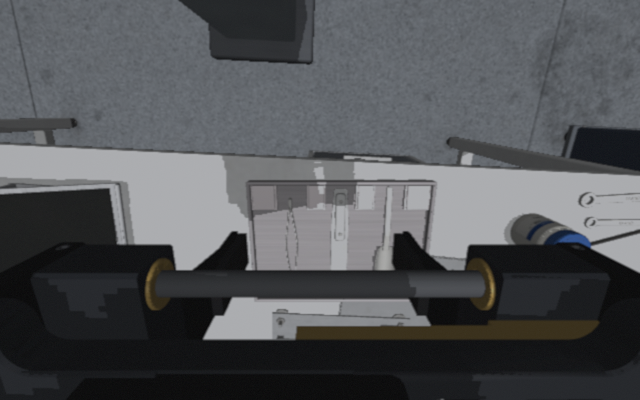

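View pics/s6.png

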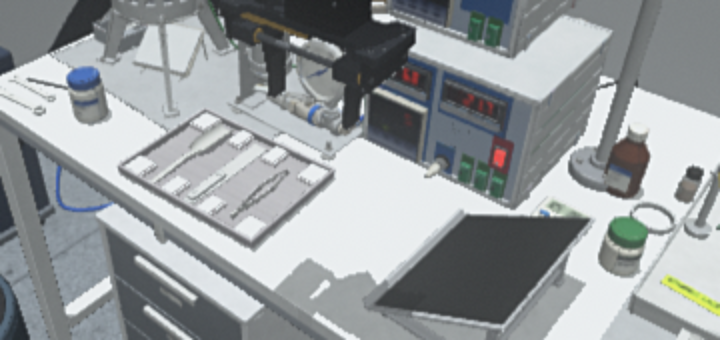

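All three tools lie flat in their slots, left to right: scoop, blade, tweezers. The board is empty and the jars are standing where they were. Handing in.

```bash
python3 -c "
from h import *
print(bot.get_ft_force(),bot.get_clock());bot.close_job()"
```

```text
[ 0.3533 -0.5033  0.0584] 47.8833
the job is handed in; nothing more can be done
```

The scoop, blade and tweezers are in the left, middle and right slots, each with its handle end towards the robot. I picked each one from the board with a guarded touch and set it down on a light-force contact stop. The job was handed in at 47.9 s.

**Tools:** In the final wrist and scene pictures all three lie flat in their own slots. The measured centres are about +73, 0 and −80 mm across the tray, against nominal +72, 0 and −72 mm. The tweezers' reading is the furthest off. It was low confidence (0.45), I aimed them 2 mm right on purpose, and they still measure inside the slot.

**Jars and timer:** The jars stand as before in the final scene picture. Network readings for the jars and timer match the earlier ones to within about 5 pixels, which is the detectors' scatter. The timer's own readings were weaker (0.45 and 0.64).

**Robot:** The gripper was clear of everything at hand-in, with about 0.6 N on the wrist sensor. No check failed.

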